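Vent the desiccator, free its lid and hold it open

TASK

Vent the desiccator slowly: turn the blue valve handle at its front to half open (45 degrees), never near wide open, and leave it there. Then, before touching the bolt, tug the clear lid up by its steel bar to feel whether the catch has it; if it is caught, draw its bolt back by the black knob until the lid is free. Finish while holding the lid by its bar, still and raised at least 45 degrees, for a colleague to take the samples out (it falls shut if let go), with nothing around disturbed.

Things in the scene. Friction and masses are not known exactly. Their poses are not given: they have to be found in the camera images.
- desiccator: Fixed grey case of a vacuum desiccator under a clear lid, 160 (its x) x 210 (its y) mm, lid top 88 mm high; origin at the centre of its underside, x points to the hinged rear, front (-x) roughly to the robot, z up. In front: aluminium catch bracket to x -148 at y 17 to 73, up to z 90; brass vent valve at y -65 to x -179, up to z 78 mm. Below, 'case frame' is this frame.
- lid_hinge (a point): Point on the lid's hinge axis at the middle of the rear rim (case frame x 85, y 0, z 82 mm). The axis runs along the case's y. The clear lid is 216 mm wide, 12 mm thick and reaches 170 mm forward of it; on the middle left of its front edge (y 10 to 80 mm) sits a closed aluminium strike box, up to z 92 mm, that the bolt enters.
- lid (a joint): Lid angle in rad: 0 shut, grows as the front rises, stop at 1.25. It weighs about 0.66 kg and falls shut from any angle if let go. If caught, it rises only about 0.02 rad (2.5 mm at the bar) and then stands firm; if not, it just goes on rising. This cannot be seen: the keeper hidden in the strike box may have crept aside, so that the bolt, though pushed home, misses it.
- pull_bar (a point): Middle of the lid's steel bar handle: a round bar 12 mm thick and 84 mm long along the case's y, on two posts, its axis 36 mm above the lid's top. With the lid shut it is at case frame x -20, y 0, z 124 mm; it swings on a radius of 113 mm about the hinge axis. The point's frame turns with the lid.
- bolt (a joint): Bolt slide in m: 0 pushed home (into the strike box), 0.018 drawn fully back towards the case's front (-x). It stays where it is left (about 2 N to move). Drawn more than 0.013 it always frees the lid.
- bolt_knob (a point): Black round knob on the bolt, 17 mm in diameter, 26 mm high: this point is 13 mm under its top and 13 mm above its lower edge (with the bolt home at case frame x -126, y 45, z 114 mm). Moves with the bolt.
- valve (a joint): Valve handle angle in rad: 0 shut (bar across the vent line, along the case's y), grows turning counter-clockwise seen from above, 1.571 wide open (bar along the line, along the case's x); half open is 0.785. Stays where it is left (0.05 N m).
- valve_handle (a point): Middle of the blue valve handle, on its vertical turning axis: a bar 46 mm long (this point's y), 10 mm thick (its x) and 20 mm high, its top 10 mm above this point, which is at case frame x -140, y -65, z 114 mm.
- vent_timer: Loose white lab timer, 60 x 66 x 18 mm, left of the case; origin at the centre of its underside. Not to be disturbed.
- spare_dish: Loose closed petri dish, 60 mm in diameter, 13 mm high, right of the case; origin under its centre. Not to be disturbed.
- red_pot: Loose white sample pot with red lid, 68 mm in diameter, 63 mm high, beyond the right side of the case; origin under its centre. Not to be disturbed.
- flask: Loose glass conical flask, 63 mm in diameter, 107 mm high, behind the case; origin under its centre. Not to be disturbed.
- lid_panel: The clear lid with its bar handle and strike box; origin on the hinge axis at the middle of the rear rim, axes as the case's when shut, turning with the lid.
- electrode_arm: Fixed white electrode stand on the right of the worktop, jointed column and arms about 405 mm tall; origin under its foot. Not part of the job: keep the arm clear of it on the way from the start pose.

How it is judged (in metres and radians):
On the way, in this order (a step that is already met when the one before it is completed fails the run):
1. the vent valve stands half open, 45 degrees give or take 8, with the lid still shut (value of joint valve between 0.645 and 0.925 rad and value of joint lid below 0.01 rad), for 0.3 s.
2. the lid is tugged up by its bar (past 0.010 rad) with the bolt still where it was (within 4 mm) (value of joint lid between 0.01 and 0.5 rad and value of joint bolt below 0.006 m and distance of bolt_knob from where it was at the start of the episode below 0.004 m and contact force between the fingers and lid_panel above 1 N and distance between the grasp point and pull_bar below 0.06 m), for 0.1 s.
At the end, for the whole second after the job is handed in: The lid is raised at least 0.75 rad (43 degrees) and still (under 0.1 rad/s), with the fingers holding it (over 1 N) at its bar (grasp point within 60 mm of the bar's middle), and the vent valve is still half open (0.785 rad within 0.14) (value of joint lid above 0.75 rad and velocity of joint lid between -0.1 and 0.1 rad/s and contact force between the fingers and lid_panel above 1 N and value of joint valve between 0.645 and 0.925 rad and distance between the grasp point and pull_bar below 0.06 m); the arm keeps its last pose, push and grip.
It fails at once if the lid is lifted (over 0.012 rad) with the valve less than 0.6 rad open (value of joint lid above 0.012 rad and value of joint valve below 0.6 rad).
It fails at once if the valve is opened wide (over 1.15 rad) (value of joint valve above 1.15 rad).
It fails at once if a bystander is moved more than 25 mm or tipped (distance of any of vent_timer, spare_dish, red_pot, flask from where it was at the start of the episode above 0.025 m or angle between any of red_pot, flask's own z axis and vertical above 0.5 rad).
It also fails if it takes over 72 s, if anything falls off the work surface, if the arm or the gripper's body presses on something with over 40 N, if the wrist force passes 120 N, or if a joint passes its speed limit or range.

ROBOT

A 6-joint arm with a two-finger parallel gripper is mounted at the origin on a cart in front of the work surface, level with it; the furniture and walls round the work are solid. World frame = base frame: x ahead of the robot, y to its left, z up, the work surface at z = 0. Lengths are in m, angles in degrees, forces in N, time in s.
With the tool pointing down it reaches from about 0.3 to 0.75 m from the base axis. Payload 8.5 kg.
Tool frame: the origin (TCP) lies at the very end of the fingers, on their centre line; the grasp point (between the pads) lies 19 mm behind it; z points along the fingers, y is the line along which they close (so a half turn about z gives the same grasp; the last joint's range is limited). The gripper opens to 85 mm and grips with 20 to 120 N. Pads are 22 mm wide; open, the fingers measure 114 mm over their backs; the gripper's body (76 mm by 85 mm) begins 54 mm behind the grasp point. The pads swing forward as they close: fully open they stand 13 mm farther back than shut.
Start: joints at [-77.195, 21.807, 74.336, -0, 83.858, -12.336], TCP at [0.234, -0.498, 0.231] pointing down, gripper open.
Joint ranges: [-178.18, 178.18], [-50.72, 133.34], [12.68, 142.11], [-81.47, 261.47], [9.98, 163.14], [-165.26, 165.26]. Speed limits (degrees/s): [136.94, 136.94, 180, 180, 180, 180].

INTERFACE

Orientations are given as a 3x3 rotation matrix whose columns are the frame's x, y, z axes.
In Python, from rig import observe, cams, ticket gives the robot as it stands.
- The arm moves only by the tool move_arm, never from a script. Its arguments are lists of equal length, an entry for each row: "jaw": the finger opening in cm, from 0 to 8.54; "dp": the shift along the tool's x, y, z in cm, a list of three; "turn": the turn, a rotation vector about the tool's x, y, z in rad, a list of three. In form: {"jaw": [jaw, ...], "dp": [[tx, ty, tz], ...], "turn": [[wx, wy, wz], ...]}. A call has 1 to 12 rows; each row shifts and turns the commanded pose from where the row before left it, along the tool's axes as they then stand; what a row does not reach is not made up. A row lasts 1/12 s, in which the tool goes at most 41.7 mm and 7.16 degrees, less where a joint would pass 70% of its speed; a pose out of reach is approached as far as the arm can. A call is refused whole if a number of a shift passes 4.17 or a number of a turn 0.125, either way. A call with a gripper value outside its range is refused whole. The fingers move at their own pace and stop on an object; "force" is the grip in N (left out, the last holds). Time passes only in rows, so rows that do not move let the fingers close. It gives the time, the measured TCP pose, the force, the opening and the grip force at its end, in the units of the state.
- observe(): the state, without advancing time (a new reading comes with each control period).
- cams.get_image(name): name is "scene" or "side" or "wrist"; returns (picture, depth): 420x560x3 uint8, red, green, blue; 420x560 float32, m along the optical axis (not along the pixel's ray), 0 where there is no reading.
- cams.calibration(name): a dict with "vertical_fov" (degrees; the focal length in pixels is half the picture's height over the tangent of half this angle, whatever the lens; pixels are square), "cx", "cy" (the principal point, pixels), "view" (4x4, takes a point from world to camera coordinates); the wrist camera has in their place "tool_from_camera" (4x4, takes a point from camera to tool coordinates, whose origin is the TCP and whose axes are the flange's). Camera axes: x right, y up, looking along -z (the intrinsics and any distortion apply to the point x, -y, -z); pixel columns grow to the right and rows downward; lengths in m; the calibration is good to about 2 mm. A picture is of the moment at which its call begins: read the wrist's pose just before it. calibration takes no time and is no camera call.
- ticket.close_job(): hands the job in; it is judged then, once.
Trained networks look in the newest picture that a camera, given by its name, has taken for a name from the list of things; names that differ only in an ending like _2 or _b are one class to them, and where a whole thing is asked for, a point or a joint stands for the part that bears it (a point fixed in the world has none). Each returns a list of dicts, best first, with "p" (0 to 1); they miss things now and then, are a little off and sometimes report something else, mostly with a low value. They report only what shows in the picture. A call takes as long as a camera call.
- cams.spot_in(camera, query): "box" ([centre column, centre row, width, height] as shares, 0 to 1, of the picture: columns of its width, rows of its height, round what is visible of it).
- cams.outline_of(camera, query): "mask" (420x560 bool, what is visible of it) and "box" ([centre column, centre row, width, height] as shares, 0 to 1, of the picture: columns of its width, rows of its height, round what is visible of it).
- cams.mark_of(camera, query): "location" ([column, row] as shares, 0 to 1, of the picture: columns of its width, rows of its height: a listed point, or the origin of a listed thing).
The state is a dict: "time_s": time; "q": joint angles; "qvel": joint speeds; "joint_efforts": joint torques, N m; "position": TCP position; "tool_rot": TCP orientation; "ft_force": force on the tool from outside, world axes, zero at the start; "wrist_torque": the same for the moment, N m; "grip_width": finger opening in m; "gripper_force": force on a finger pad.
Only numpy, scipy, OpenCV 4.12 (cv2) and the standard library are available. Lean on these libraries where they do the work, as an engineer would, in place of code of your own. Each camera call takes 0.05 s, during which the arm holds its last target. There are 200 camera calls.

## Working session

There is one attempt and no reset: what is moved stays moved. The work goes in short steps, Python scripts to look and compute and a tool call to move; the robot and the scene stay as the last step left them, time stands still between calls to the robot, and variables do not carry over. Pictures are saved under pics/ and viewed, at most 10 in all, crops included, and the job is handed in when it is done.

Besides the shell and the picture viewer there is one more tool, called after "Request:" as name(argument=value, ...) on one line, values as JSON. move_arm: Moves the arm, as the interface text tells. Its arguments: {"type":"object","properties":{"jaw":{"type":"array","items":{"type":"number"}},"dp":{"type":"array","items":{"type":"array","items":{"type":"number"}}},"turn":{"type":"array","items":{"type":"array","items":{"type":"number"}}},"force":{"type":"number"}},"required":["jaw","dp","turn"]}

```bash
mkdir -p pics; ls; cat > h.py <<'E'
import numpy as np, cv2
from rig import observe, cams, ticket
def K(n):
    c=cams.calibration(n); f=210/np.tan(np.radians(c["vertical_fov"])/2); return c,f
def cam2world(n,s=None):
    c=cams.calibration(n)
    if n!="wrist": return np.linalg.inv(np.array(c["view"]))
    T=np.eye(4); T[:3,:3]=s["tool_rot"]; T[:3,3]=s["position"]; return T@np.array(c["tool_from_camera"])
def ray(n,u,v,s=None):
    c,f=K(n); d=np.array([(u-c["cx"])/f,-(v-c["cy"])/f,-1.]); M=cam2world(n,s); return M[:3,3],M[:3,:3]@d
def proj(n,P,s=None):
    c,f=K(n); M=np.linalg.inv(cam2world(n,s)); p=M[:3,:3]@np.array(P)+M[:3,3]
    return np.array([c["cx"]+f*p[0]/-p[2],c["cy"]-f*p[1]/-p[2]])
def tri(rs):
    A=0;b=0
    for o,d in rs:
        d=d/np.linalg.norm(d);Q=np.eye(3)-np.outer(d,d);A=A+Q;b=b+Q@o
    X=np.linalg.solve(A,b); return X,[np.linalg.norm((np.eye(3)-np.outer(d,d)/(d@d))@(X-o)) for o,d in rs]
E
python3 - <<'E'
from h import *
s=observe();print(s)
for n in("scene","side","wrist"):
    im,d=cams.get_image(n);cv2.imwrite(f"pics/{n}0.png",im[:,:,::-1]);np.save(f"{n}0.npy",d)
    print(n,{k:np.round(v,3).tolist() if not isinstance(v,str) else v for k,v in cams.calibration(n).items()})
pts=["lid_hinge","pull_bar","bolt_knob","valve_handle","desiccator","vent_timer","spare_dish","red_pot","flask","electrode_arm"]
R={}
for n in("scene","side"):
    for p in pts:
        r=cams.mark_of(n,p)
        for x in r[:2]:
            u,v=x["location"][0]*560,x["location"][1]*420;print(n,p,round(x["p"],2),round(u,1),round(v,1))
        if r: R.setdefault(p,[]).append(ray(n,r[0]["location"][0]*560,r[0]["location"][1]*420))
for p in R:
    if len(R[p])==2: X,e=tri(R[p]);print(p,X.round(4),np.round(e,4))
E
```

```text
pics
{'time_s': 0.0, 'q': array([-7.71954178e+01,  2.18411294e+01,  7.43849102e+01, -4.39420355e-04,
        8.38565998e+01, -1.23351299e+01]), 'qvel': array([-0.01272524, -0.06420502,  0.06930458, -0.02413441,  0.1016074 ,
       -0.0084462 ]), 'joint_efforts': array([ 1.75773705e-03, -4.48440063e+01, -2.31276333e+01, -6.35362994e-05,
        4.73681124e-03,  1.51320722e-05]), 'position': array([ 0.23359139, -0.49761342,  0.23070954]), 'tool_rot': array([[ 9.05274264e-01,  4.24827495e-01, -3.27093898e-04],
       [ 4.24827515e-01, -9.05273224e-01,  1.40477037e-03],
       [ 3.00675731e-04, -1.41066095e-03, -9.99998960e-01]]), 'ft_force': array([ 0.28148371,  0.67426227, -0.26082954]), 'wrist_torque': array([-0.02239389, -0.00227329,  0.0019253 ]), 'gripper_force': 0.0, 'grip_width': 0.08535352470227506}
scene {'vertical_fov': 52.661, 'cx': 283.334, 'cy': 206.222, 'view': [[-0.597, -0.802, 0.018, 0.488], [0.54, -0.386, 0.748, -0.267], [-0.593, 0.456, 0.664, -0.907], [0.0, 0.0, 0.0, 1.0]]}
side {'vertical_fov': 48.486, 'cx': 282.745, 'cy': 203.529, 'view': [[-0.884, -0.467, 0.028, 0.5
[... 836 characters left out ...]
de bolt_knob 0.53 337.1 229.4
side valve_handle 0.41 335.6 213.0
side desiccator 0.62 284.1 264.7
side vent_timer 0.85 231.2 319.6
side red_pot 0.6 270.4 209.4
side red_pot 0.47 222.2 234.2
side flask 0.68 222.1 234.3
side electrode_arm 0.4 224.7 235.5
lid_hinge [0.5645 0.379  0.0817] [0.001 0.001]
pull_bar [0.4944 0.3089 0.1105] [0.0015 0.0015]
bolt_knob [0.3642 0.3023 0.1182] [0.0035 0.0035]
valve_handle [0.4141 0.1977 0.1116] [0.0024 0.0024]
desiccator [0.4956 0.3334 0.0012] [0.0051 0.0051]
vent_timer [ 0.4825  0.5893 -0.001 ] [0.003 0.003]
red_pot [0.5128 0.3863 0.1806] [0.0098 0.0098]
flask [ 0.7251  0.2772 -0.0013] [0.0023 0.0023]
electrode_arm [ 0.7387  0.1814 -0.0912] [0.0481 0.0481]
```

```bash
python3 -c "
import cv2,numpy as np
a=cv2.imread('pics/scene0.png')[130:360,110:390];b=cv2.imread('pics/side0.png')[130:360,170:450]
cv2.imwrite('pics/c0.png',np.vstack([cv2.resize(x,(730,300*2))[:, :] for x in (a,)]))
cv2.imwrite('pics/c1.png',cv2.resize(b,(730,600)))"
```

```text
(no output)
```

View pics/scene0.png

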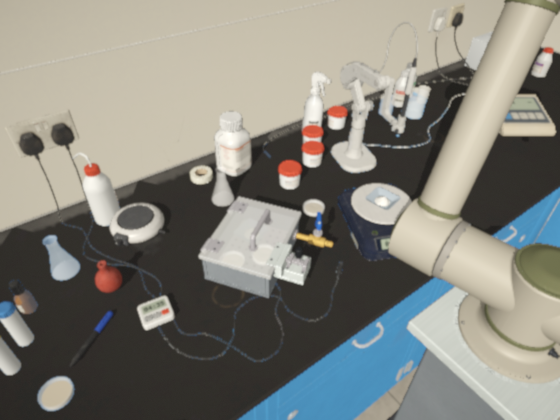

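View pics/c1.png

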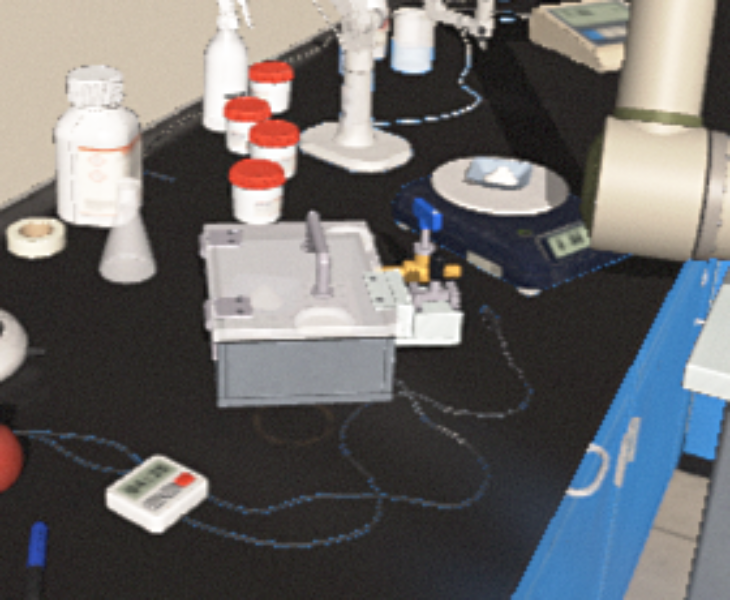

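The scene view shows the case around (250,245) with the bar at (260,225). The blue valve is at (319,222), the timer at (157,313), and the electrode stand at (355,130), well beyond. Next I fit the case pose to all the marks.

```bash
cat >> h.py <<'E'
from scipy.optimize import least_squares
LP={"lid_hinge":(.085,0,.082),"pull_bar":(-.02,0,.124),"bolt_knob":(-.126,.045,.114),"valve_handle":(-.14,-.065,.114),"desiccator":(0,0,0)}
def c2w(q,p):
    c,s=np.cos(q[2]),np.sin(q[2]);return np.array([q[0]+c*p[0]-s*p[1],q[1]+s*p[0]+c*p[1],p[2]])
def fit(obs,q0=(.495,.333,.59),sc=1.5):
    # obs: (cam,state,point,u,v)
    def F(q): return np.concatenate([proj(n,c2w(q,LP[p]),s)-[u,v] for n,s,p,u,v in obs])
    r=least_squares(F,q0,loss="soft_l1",f_scale=sc); e=F(r.x).reshape(-1,2)
    for o,x in zip(obs,e): print(o[0],o[2],x.round(1))
    return r.x
E
python3 - <<'E'
from h import *
o=[("scene",None,"lid_hinge",219.9,225.5),("scene",None,"pull_bar",260.4,221.2),("scene",None,"bolt_knob",298.4,253.7),("scene",None,"valve_handle",319.2,220.7),("scene",None,"desiccator",252.1,255.7),
("side",None,"lid_hinge",251,236.8),("side",None,"pull_bar",289.3,222.3),("side",None,"bolt_knob",337.1,229.4),("side",None,"valve_handle",335.6,213),("side",None,"desiccator",284.1,264.7)]
q=fit(o);print(q,np.degrees(q[2]))
for k in LP: print(k,c2w(q,LP[k]).round(4))
for n in("scene","side"):
    c,f=K(n);d=np.load(n+"0.npy");M=cam2world(n)
    # blue handle pixels cloud
    im=cv2.cvtColor(cv2.imread(f"pics/{n}0.png"),cv2.COLOR_BGR2HSV).astype(int)
    v,u=np.mgrid[:420,:560]
    P=np.stack([(u-c["cx"])/f*d,-(v-c["cy"])/f*d,-d],-1)@M[:3,:3].T+M[:3,3]
    vp=c2w(q,LP["valve_handle"])
    m=(abs(im[...,0]-110)<15)&(im[...,1]>120)&(np.linalg.norm(P-vp,axis=-1)<.07)
    print(n,m.sum(),P[m].mean(0) if m.any() else 0,P[m].max(0),P[m].min(0), u[m].mean(),v[m].mean())
    m=(np.linalg.norm(P-c2w(q,LP["bolt_knob"]),axis=-1)<.03)&(P[...,2]>.1);print("knob",m.sum(),P[m].mean(0),P[m].max(0),P[m].min(0))
    m=(np.linalg.norm(P-c2w(q,LP["pull_bar"]),axis=-1)<.06)&(P[...,2]>.112);print("bar",m.sum(),P[m].mean(0),P[m].max(0),P[m].min(0))
E
```

```text
scene lid_hinge [-0.1 -0.3]
scene pull_bar [-0.2  2.2]
scene bolt_knob [-0.4 -1. ]
scene valve_handle [-0.4  0.6]
scene desiccator [1.5 1.9]
side lid_hinge [-0.9 -0.7]
side pull_bar [ 3.2 -2. ]
side bolt_knob [0.7 2. ]
side valve_handle [-1.1 -1.2]
side desiccator [-1.  -1.4]
[0.49563226 0.33169329 0.58265723] 33.38380022658377
lid_hinge [0.5666 0.3785 0.082 ]
pull_bar [0.4789 0.3207 0.124 ]
bolt_knob [0.3657 0.2999 0.114 ]
valve_handle [0.4145 0.2004 0.114 ]
desiccator [0.4956 0.3317 0.    ]
scene 67 [0.4113955  0.20474075 0.11811614] [0.43003981 0.21669902 0.12489181] [0.3957605  0.18804348 0.10088291] 318.3134328358209 221.50746268656715
knob 85 [0.3632976  0.30077382 0.1169269 ] [0.37341247 0.30784243 0.12785696] [0.35680681 0.29187166 0.10098921]
bar 198 [0.47382676 0.32627735 0.12565163] [0.50782773 0.36622712 0.13243384] [0.44772613 0.27671962 0.11202699]
side 97 [0.4174545  0.20490478 0.11419858] [0.43847974 0.21991234 0.12573004] [0.3986008  0.18751046 0.09877556] 332.88659793814435 212.16494845360825
knob 70 [0.36690376 0.30322222 0.11518636] [0.37495899 0.31070078 0.1266578 ] [0.35997079 0.29155977 0.10096528]
bar 118 [0.47574254 0.33283354 0.12477401] [0.51329544 0.36612582 0.13046052] [0.45146246 0.28341884 0.11220898]
```

Request:
move_arm(jaw=[5,5,5,5,5,5,5,5,5,5,5,5], dp=[[2.5,-3.0,-0.2],[2.5,-3.0,-0.2],[2.5,-3.0,-0.2],[2.5,-3.0,-0.2],[2.5,-3.0,-0.2],[2.5,-3.0,-0.2],[2.5,-3.0,-0.2],[2.5,-3.0,-0.2],[2.5,-3.0,-0.2],[2.5,-3.0,-0.2],[2.5,-3.0,-0.2],[2.5,-3.0,-0.2]], turn=[[0,0,0],[0,0,0],[0,0,0],[0,0,0],[0,0,0],[0,0,0],[0,0,0],[0,0,0],[0,0,0],[0,0,0],[0,0,0],[0,0,0]])

```text
time_s: 2.15
position: [0.3522, -0.0427, 0.2557]
tool_rot: [[0.905, 0.424, 0.001], [0.424, -0.905, -0.0], [0.001, 0.001, -1.0]]
ft_force: [0.2, -0.1, -0.2]
grip_width: 0.0502
gripper_force: 0.0
```

Request:
move_arm(jaw=[5,5,5,5,5,5,5,5,5,5,5,5], dp=[[0,0,0],[0,0,0],[0,0,0],[0,0,0],[0,0,0],[0,0,0],[0,0,0],[0,0,0],[0,0,0],[0,0,0],[0,0,0],[0,0,0]], turn=[[0,0,-0.122],[0,0,-0.122],[0,0,-0.122],[0,0,-0.122],[0,0,-0.122],[0,0,-0.122],[0,0,-0.122],[0,0,-0.122],[0,0,-0.122],[0,0,-0.122],[0,0,-0.122],[0,0,-0.122]])

```text
time_s: 3.15
position: [0.3523, -0.0445, 0.2554]
tool_rot: [[-0.332, 0.943, 0.0], [0.943, 0.332, -0.0], [-0.0, 0.0, -1.0]]
ft_force: [-0.2, 0.4, -0.3]
grip_width: 0.0502
gripper_force: 0.0
```

Request:
move_arm(jaw=[5,5,5,5,5,5,5,5,5,5,5], dp=[[0,0,0],[0,0,0],[2.44,2.67,0.6],[2.44,2.67,0.6],[2.44,2.67,0.6],[2.44,2.67,0.6],[2.44,2.67,0.6],[2.44,2.67,0.6],[2.44,2.67,0.6],[0,0,0],[0,0,0]], turn=[[0,0,-0.122],[0,0,-0.122],[0,0,0],[0,0,0],[0,0,0],[0,0,0],[0,0,0],[0,0,0],[0,0,0],[0,0,0],[0,0,0]])

```text
time_s: 4.07
position: [0.4158, 0.2018, 0.2128]
tool_rot: [[-0.547, 0.837, -0.001], [0.837, 0.547, -0.0], [0.0, -0.001, -1.0]]
ft_force: [0.2, -0.4, 0.5]
grip_width: 0.05
gripper_force: 0.0
```

```bash
cat > look.py <<'E'
from h import *
import sys
tag=sys.argv[1]
s=observe();im,d=cams.get_image("wrist");cv2.imwrite(f"pics/w{tag}.png",im[:,:,::-1])
o=[]
for p in ["pull_bar","bolt_knob","valve_handle","lid_hinge"]:
    for x in cams.mark_of("wrist",p)[:2]:
        u,v=x["location"][0]*560,x["location"][1]*420; a,b=ray("wrist",u,v,s); P=a+b*(LP[p][2]-a[2])/b[2]
        print(p,round(x["p"],2),round(u,1),round(v,1),P.round(4))
c,f=K("wrist");M=cam2world("wrist",s);v,u=np.mgrid[:420,:560]
P=np.stack([(u-c["cx"])/f*d,-(v-c["cy"])/f*d,-d],-1)@M[:3,:3].T+M[:3,3]
np.save(f"P{tag}.npy",P)
h=cv2.cvtColor(im,cv2.COLOR_RGB2HSV).astype(int)
m=(abs(h[...,0]-110)<15)&(h[...,1]>120)&(P[...,2]>.117)&(P[...,2]<.135)&(d>0)
if m.sum()>20:
    x=P[m];y=x[:,:2]-x[:,:2].mean(0);w,V=np.linalg.eigh(y.T@y)
    print("blue top",m.sum(),x.mean(0).round(4),"dir",(np.degrees(np.arctan2(V[1,1],V[0,1]))%180).round(1),"len",np.ptp(y@V[:,1]).round(3),np.ptp(y@V[:,0]).round(3))
m=(np.linalg.norm(P[...,:2]-[.3657,.2999],axis=-1)<.022)&(P[...,2]>.118)&(d>0)
if m.any(): print("knob top",m.sum(),P[m].mean(0).round(4),((P[m].max(0)+P[m].min(0))/2).round(4))
m=(np.linalg.norm(P[...,:2]-[.479,.3207],axis=-1)<.06)&(P[...,2]>.124)&(P[...,2]<.14)&(d>0)
if m.sum()>20:
    x=P[m];y=x[:,:2]-x[:,:2].mean(0);w,V=np.linalg.eigh(y.T@y)
    print("bar top",m.sum(),x.mean(0).round(4),"dir",(np.degrees(np.arctan2(V[1,1],V[0,1]))%180).round(1),"len",np.ptp(y@V[:,1]).round(3),np.ptp(y@V[:,0]).round(3),"zmax",x[:,2].max())
E
python3 look.py 1
```

```text
pull_bar 0.67 478.4 121.2 [0.4836 0.3195 0.124 ]
bolt_knob 0.87 306.3 43.4 [0.368  0.2985 0.114 ]
valve_handle 0.89 284.2 215.7 [0.418  0.1969 0.114 ]
blue top 865 [0.4177 0.2001 0.1242] dir 140.0 len 0.045 0.01
knob top 688 [0.3679 0.2975 0.1259] [0.3678 0.298  0.1236]
bar top 3435 [0.4778 0.3219 0.1293] dir 123.6 len 0.102 0.012 zmax 0.13372761831367694
```

View pics/w1.png

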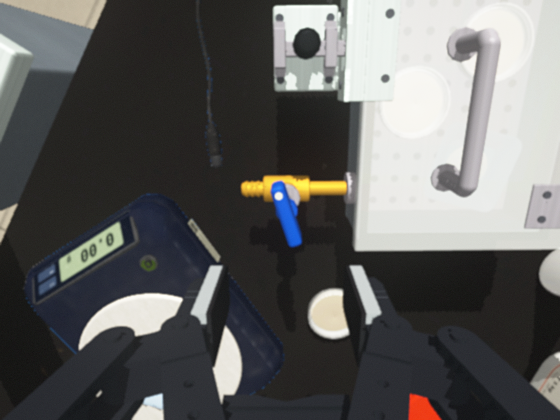

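The wrist view shows the handle running from (278,188) to (297,243), about 17° open already (direction 140° against 123.5° for the case). So I grip it at that angle and turn to the absolute 45°, which is tool yaw 78.5°.

Request:
move_arm(jaw=[4,4,4,4,4,4,4,4,4,4], dp=[[0,0,0],[0,0,0],[0,0,0],[-0.3,-0.1,1.6],[0,0,2.5],[0,0,2.5],[0,0,2.5],[0,0,1.6],[0,0,0.8],[0,0,0]], turn=[[0,0,-0.098],[0,0,-0.098],[0,0,-0.098],[0,0,0],[0,0,0],[0,0,0],[0,0,0],[0,0,0],[0,0,0],[0,0,0]])

```text
time_s: 5.15
position: [0.4172, 0.1971, 0.0974]
tool_rot: [[-0.764, 0.646, -0.002], [0.646, 0.764, -0.0], [0.001, -0.002, -1.0]]
ft_force: [-0.2, 0.2, -0.7]
grip_width: 0.0398
gripper_force: 0.0
```

Request:
move_arm(jaw=[0.5,0.5,0.5,0.5,0.5,0.5], dp=[[0,0,0],[0,0,0],[0,0,0],[0,0,0],[0,0,0],[0,0,0]], turn=[[0,0,0],[0,0,0],[0,0,0],[0,0,0],[0,0,0],[0,0,0]], force=25)

```text
time_s: 5.65
position: [0.4187, 0.1981, 0.0995]
tool_rot: [[-0.764, 0.645, 0.004], [0.645, 0.764, 0.001], [-0.002, 0.003, -1.0]]
ft_force: [1.0, 0.5, 6.5]
grip_width: 0.0146
gripper_force: 24.8
```

```bash
python3 look.py 2; python3 -c "
from rig import observe; s=observe();print(s['wrist_torque'],s['grip_width'],s['gripper_force'])"
```

```text
bolt_knob 0.72 420.5 17.0 [0.3678 0.298  0.114 ]
valve_handle 0.59 286.4 297.3 [0.4192 0.1986 0.114 ]
blue top 2527 [0.416  0.2008 0.1243] dir 140.6 len 0.046 0.01
knob top 2258 [0.3686 0.2952 0.1255] [0.3682 0.2975 0.1236]
[ 0.28466937 -0.30792103  0.01655459] 0.01457870004312558 24.832772612571716
```

View pics/w2.png

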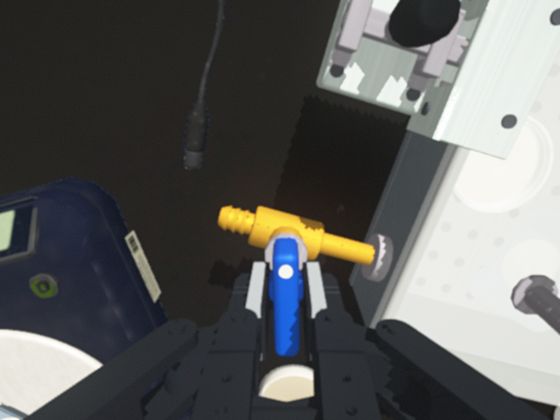

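The handle is aligned between the pads, but they have closed on the wider grey collar below it (14.6 mm). I'll regrip 9 mm higher.

Request:
move_arm(jaw=[3,3,3,3,0.5,0.5,0.5,0.5,0.5], dp=[[0,0,0],[0,0,-0.3],[0,0,-0.7],[0,0,0],[0,0,0],[0,0,0],[0,0,0],[0,0,0],[0,0,0]], turn=[[0,0,0],[0,0,0],[0,0,0],[0,0,0],[0,0,0],[0,0,0],[0,0,0],[0,0,0],[0,0,0]])

```text
time_s: 6.65
position: [0.4182, 0.1983, 0.1087]
tool_rot: [[-0.764, 0.645, 0.002], [0.645, 0.764, 0.001], [-0.001, 0.002, -1.0]]
ft_force: [1.9, 4.8, 4.7]
grip_width: 0.0123
gripper_force: 24.5
```

Request:
move_arm(jaw=[3,3,3,0.5,0.5,0.5,0.5,0.5], dp=[[0,0,0],[0,0,-0.4],[0,0,0],[0,0,0],[0,0,0],[0,0,0],[0,0,0],[0,0,0]], turn=[[0,0,0],[0,0,0],[0,0,0],[0,0,0],[0,0,0],[0,0,0],[0,0,0],[0,0,0]])

```text
time_s: 7.32
position: [0.4182, 0.1983, 0.1124]
tool_rot: [[-0.764, 0.645, 0.001], [0.645, 0.764, 0.001], [-0.0, 0.002, -1.0]]
ft_force: [2.2, 4.3, -0.1]
grip_width: 0.0091
gripper_force: 29.5
```

Now it is on the handle itself (about 10 mm). Turning it 28.5°.

Request:
move_arm(jaw=[0.5,0.5,0.5,0.5,0.5,0.5,0.5,0.5,0.5,0.5], dp=[[0,0,0],[0,0,0],[0,0,0],[0,0,0],[0,0,0],[0,0,0],[0,0,0],[0,0,0],[0,0,0],[0,0,0]], turn=[[0,0,-0.062],[0,0,-0.062],[0,0,-0.062],[0,0,-0.062],[0,0,-0.062],[0,0,-0.062],[0,0,-0.062],[0,0,-0.062],[0,0,0],[0,0,0]])

```text
time_s: 8.15
position: [0.4183, 0.1986, 0.1124]
tool_rot: [[-0.979, 0.203, 0.002], [0.203, 0.979, 0.002], [-0.001, 0.002, -1.0]]
ft_force: [2.6, 6.4, -0.9]
grip_width: 0.0093
gripper_force: 29.4
```

```bash
python3 look.py 3
```

```text
bolt_knob 0.8 513.2 118.6 [0.3674 0.2988 0.114 ]
bolt_knob 0.71 472.7 260.2 [0.4253 0.2811 0.114 ]
valve_handle 0.85 286.8 280.1 [0.4183 0.1996 0.114 ]
blue top 2143 [0.4156 0.1997 0.1245] dir 167.7 len 0.046 0.01
knob top 2089 [0.3669 0.2956 0.1251] [0.3678 0.2973 0.1236]
bar top 1248 [0.4888 0.3019 0.1284] dir 127.8 len 0.026 0.013 zmax 0.1328063159063756
```

Request:
move_arm(jaw=[3,3,3,4,5,6,6], dp=[[0,0,0],[0,0,0],[0,0,-1.0],[0,0,-3.0],[0,0,-3.0],[0,0,-3.0],[0,0,0]], turn=[[0,0,0],[0,0,0],[0,0,0],[0,0,0],[0,0,0],[0,0,0],[0,0,0]])

```text
time_s: 8.98
position: [0.4194, 0.198, 0.2173]
tool_rot: [[-0.979, 0.203, 0.009], [0.203, 0.979, 0.001], [-0.008, 0.003, -1.0]]
ft_force: [0.7, -0.2, 0.7]
grip_width: 0.0603
gripper_force: 0.0
```

Request:
move_arm(jaw=[6,6,6,6,6,6,6,6,6,6,6,6], dp=[[0,0,0],[0,0,0],[0,0,0],[0,0,0],[0,0,0],[0,0,0],[0,0,0],[1.7,3.0,0],[1.7,3.0,0],[1.7,3.0,0],[1.7,3.0,0],[0,0,0]], turn=[[0,0,0.112],[0,0,0.112],[0,0,0.112],[0,0,0.112],[0,0,0.112],[0,0,0.112],[0,0,0.112],[0,0,0],[0,0,0],[0,0,0],[0,0,0],[0,0,0]])

```text
time_s: 9.98
position: [0.4819, 0.3242, 0.2107]
tool_rot: [[-0.552, 0.834, -0.001], [0.834, 0.552, 0.001], [0.001, -0.0, -1.0]]
ft_force: [-0.8, -0.2, -1.2]
grip_width: 0.0602
gripper_force: 0.0
```

```bash
python3 look.py 4
```

```text
pull_bar 0.88 281.6 222.9 [0.4832 0.3178 0.124 ]
bolt_knob 0.83 119.5 150.3 [0.3668 0.2982 0.114 ]
valve_handle 0.92 126.7 295.5 [0.4191 0.1995 0.114 ]
lid_hinge 0.73 413.2 202.8 [0.5693 0.3757 0.082 ]
blue top 999 [0.4186 0.2017 0.1229] dir 167.4 len 0.046 0.011
knob top 606 [0.3692 0.3001 0.1252] [0.3681 0.2987 0.1234]
bar top 2467 [0.4788 0.3243 0.1295] dir 123.8 len 0.102 0.012 zmax 0.1328793405116653
```

View pics/w4.png

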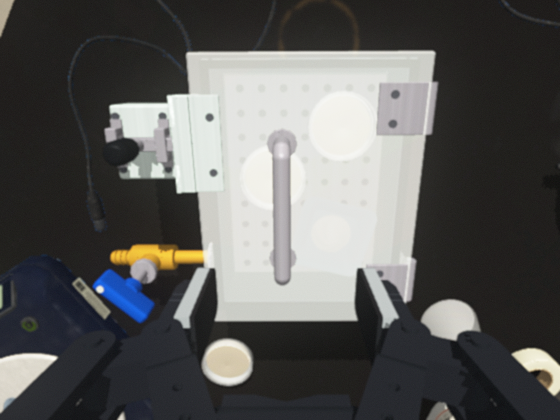

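Handle stands at about 44°, and the bar runs (282,140)–(282,280) parallel to the pads. I go down and grip the bar.

Request:
move_arm(jaw=[6,6,6,6,6,6,6,1,1,1,1,1], dp=[[-0.3,-0.25,1.5],[0,0,2.5],[0,0,2.5],[0,0,2.3],[0,0,1.2],[0,0,0.5],[0,0,0],[0,0,0],[0,0,0],[0,0,0],[0,0,0],[0,0,0]], turn=[[0,0,0],[0,0,0],[0,0,0],[0,0,0],[0,0,0],[0,0,0],[0,0,0],[0,0,0],[0,0,0],[0,0,0],[0,0,0],[0,0,0]], force=40)

```text
time_s: 11.23
position: [0.4825, 0.3181, 0.1086]
tool_rot: [[-0.55, 0.835, 0.007], [0.835, 0.55, 0.004], [-0.0, 0.008, -1.0]]
ft_force: [7.8, 6.3, -2.9]
grip_width: 0.0109
gripper_force: 31.9
```

Request:
move_arm(jaw=[1,1,1,1], dp=[[0,0,-0.1],[0,0,-0.1],[0,0,0],[0,0,0]], turn=[[0,0,0],[0,0,0],[0,0,0],[0,0,0]])

```text
time_s: 11.57
position: [0.4827, 0.3182, 0.1094]
tool_rot: [[-0.55, 0.835, 0.006], [0.835, 0.55, 0.004], [-0.0, 0.007, -1.0]]
ft_force: [12.0, 9.2, -12.4]
grip_width: 0.0107
gripper_force: 31.4
```

Request:
move_arm(jaw=[1,1,1,1,1], dp=[[0,0.1,-0.1],[0,0.1,-0.1],[0,0,-0.1],[0,0,0],[0,0,0]], turn=[[0,0,0],[0,0,0],[0,0,0],[0,0,0],[0,0,0]])

```text
time_s: 11.98
position: [0.4835, 0.3188, 0.1119]
tool_rot: [[-0.55, 0.835, 0.004], [0.835, 0.55, 0.002], [-0.0, 0.005, -1.0]]
ft_force: [10.6, 7.5, -12.9]
grip_width: 0.0106
gripper_force: 31.4
```

Request:
move_arm(jaw=[1,1,1,1,1], dp=[[0,0.05,-0.1],[0,0.05,-0.1],[0,0.05,-0.1],[0,0,0],[0,0,0]], turn=[[0,0,0],[0,0,0],[0,0,0],[0,0,0],[0,0,0]])

```text
time_s: 12.4
position: [0.4846, 0.3195, 0.1149]
tool_rot: [[-0.55, 0.835, 0.003], [0.835, 0.55, 0.002], [-0.0, 0.004, -1.0]]
ft_force: [9.9, 5.6, -11.5]
grip_width: 0.0107
gripper_force: 31.3
```

```bash
python3 look.py 5; python3 - <<'E'
import numpy as np
q=(.4985,.331,.584)
for t in "45":
    P=np.load(f"P{t}.npy").reshape(-1,3);d=P[:,:2]-q[:2];c,s=np.cos(q[2]),np.sin(q[2])
    x=d[:,0]*c+d[:,1]*s;y=-d[:,0]*s+d[:,1]*c
    for n,(a,b,e,f) in {"front lid edge right":(-.083,-.07,-.09,-.04),"strike":(-.083,-.065,.02,.07),"lid back":(.05,.065,-.04,.04),"bracket":(-.14,-.10,.02,.07),"bar":(-.03,-.01,.02,.04)}.items():
        m=(x>a)&(x<b)&(y>e)&(y<f)&(P[:,2]>.05);print(t,n,m.sum(),np.median(P[m,2]).round(4) if m.any() else None)
E
```

```text
pull_bar 0.97 286.4 296.4 [0.4867 0.3174 0.124 ]
bolt_knob 0.96 15.1 180.7 [0.367  0.2968 0.114 ]
valve_handle 0.73 45.4 392.5 [0.4187 0.1982 0.114 ]
lid_hinge 0.73 478.3 244.0 [0.5698 0.3783 0.082 ]
blue top 1474 [0.4105 0.2044 0.1222] dir 161.7 len 0.078 0.082
knob top 1184 [0.3719 0.3017 0.1238] [0.3701 0.2991 0.1233]
bar top 7826 [0.4784 0.3293 0.135 ] dir 123.8 len 0.101 0.038 zmax 0.13999939264450048
4 front lid edge right 496 0.0891
4 strike 1709 0.0912
4 lid back 1914 0.0891
4 bracket 3703 0.0795
4 bar 783 0.1293
5 front lid edge right 4 0.0986
5 strike 4549 0.1004
5 lid back 4056 0.0907
5 bracket 7615 0.0838
5 bar 1994 0.1357
```

The lid rose freely: the strike is up 9 mm and the bar 6 mm (about 0.06 rad), past the catch limit, with only about 12 N. It isn't caught, so the bolt stays untouched and I lift along the hinge arc.

Request:
move_arm(jaw=[1,1,1,1,1,1,1], dp=[[0,0.4,-0.7],[0,0.4,-0.75],[0,0.5,-0.65],[0,0.5,-0.65],[0,0.6,-0.6],[0,0.6,-0.55],[0,0,0]], turn=[[0,0,0],[0,0,0],[0,0,0],[0,0,0],[0,0,0],[0,0,0],[0,0,0]], force=50)

```text
time_s: 13.23
position: [0.5081, 0.3352, 0.1547]
tool_rot: [[-0.55, 0.835, -0.001], [0.835, 0.55, -0.0], [0.0, -0.001, -1.0]]
ft_force: [-2.8, -1.8, -4.4]
grip_width: 0.0104
gripper_force: 30.8
```

Request:
move_arm(jaw=[1,1,1,1,1,1,1,1,1,1], dp=[[0,0.7,-0.5],[0,0.7,-0.5],[0,0.75,-0.4],[0,0.75,-0.35],[0,0.75,-0.25],[0,0.75,-0.25],[0,0,0],[0,0,0],[0,0,0],[0,0,0]], turn=[[0,0,0],[0,0,0],[0,0,0],[0,0,0],[0,0,0],[0,0,0],[0,0,0],[0,0,0],[0,0,0],[0,0,0]])

```text
time_s: 14.07
position: [0.544, 0.3592, 0.179]
tool_rot: [[-0.55, 0.835, 0.001], [0.835, 0.55, 0.0], [-0.0, 0.001, -1.0]]
ft_force: [-6.1, -3.1, 9.9]
grip_width: 0.0106
gripper_force: 31.6
```

```bash
python3 - <<'E'
from h import *
s=observe();im,d=cams.get_image("side");cv2.imwrite("pics/side9.png",cv2.resize(im[100:310,180:460,::-1],(800,600)))
R=[]
for n in("side","scene"):
    if n=="scene": cams.get_image(n)
    for p in("pull_bar","valve_handle"):
        r=cams.mark_of(n,p)
        if r: u,v=r[0]["location"][0]*560,r[0]["location"][1]*420;print(n,p,r[0]["p"],u,v); R.append((p,ray(n,u,v)))
for p in("pull_bar","valve_handle"):
    x=[r for q,r in R if q==p]
    if len(x)==2: print(p,tri(x))
g=s["position"]-.019*np.array([0,0,1])*-1
print("grasp",g,s["ft_force"],s["gripper_force"])
e=np.array([np.cos(.584),np.sin(.584)]);a=(np.array([.5675,.378])-g[:2])@e
print("lid deg",np.degrees(np.arctan2(g[2]-.082,a))-21.8,"radius",np.hypot(a,g[2]-.082))
E
```

```text
side pull_bar 0.98 261.688 197.904
side valve_handle 0.6 330.904 213.69600000000003
scene pull_bar 0.79 228.088 192.78
scene valve_handle 0.65 316.12 224.784
pull_bar (array([0.54711268, 0.35837925, 0.18451961]), [np.float64(0.0015310979261621445), np.float64(0.0015310979261622913)])
valve_handle (array([0.41922675, 0.20598095, 0.10666433]), [np.float64(0.0037301948883717248), np.float64(0.003730194888371607)])
grasp [0.54404992 0.35917276 0.19801279] [-6.12426891 -3.08039389  9.93541421] 31.564967930316925
lid deg 53.727179592474954 radius 0.11981496419805913
```

View pics/side9.png

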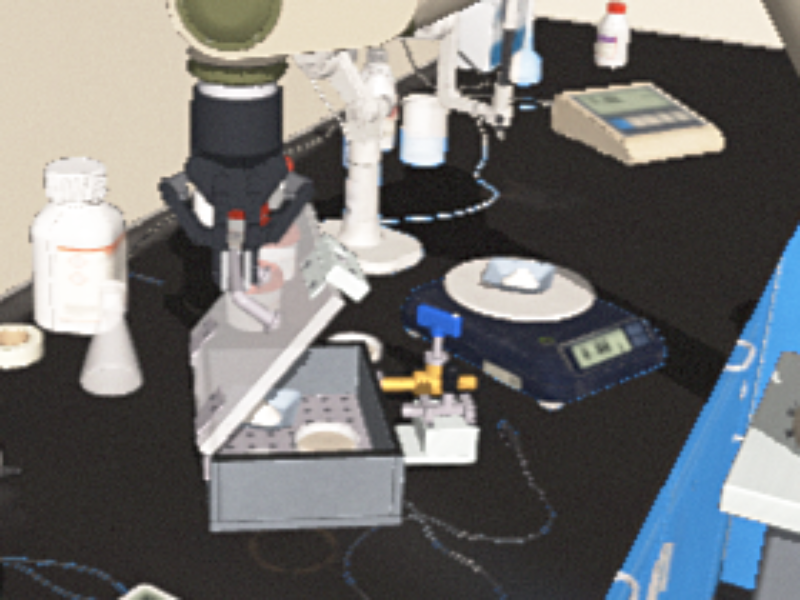

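The view shows the lid up about 50° with the bar between the fingers at (250,290), and the valve handle and neighbours in place. I relieve the small strain and let it settle.

Request:
move_arm(jaw=[1,1,1,1,1,1], dp=[[0,0,-0.1],[0,0,-0.1],[0,0,0],[0,0,0],[0,0,0],[0,0,0]], turn=[[0,0,0],[0,0,0],[0,0,0],[0,0,0],[0,0,0],[0,0,0]])

```text
time_s: 14.87
position: [0.5441, 0.3592, 0.1791]
tool_rot: [[-0.55, 0.835, -0.001], [0.835, 0.55, -0.0], [0.0, -0.001, -1.0]]
ft_force: [-4.8, -2.1, 2.8]
grip_width: 0.0106
gripper_force: 30.8
```

Request:
move_arm(jaw=[1,1,1,1,1,1], dp=[[0,0,0],[0,0,0],[0,0,0],[0,0,0],[0,0,0],[0,0,0]], turn=[[0,0,0],[0,0,0],[0,0,0],[0,0,0],[0,0,0],[0,0,0]])

```text
time_s: 15.37
position: [0.5442, 0.3592, 0.1791]
tool_rot: [[-0.55, 0.835, -0.001], [0.835, 0.55, -0.0], [0.0, -0.001, -1.0]]
ft_force: [-4.7, -1.8, 2.2]
grip_width: 0.0104
gripper_force: 30.8
```

```bash
python3 -c "
from rig import ticket; print(ticket.close_job())"
```

```text
the job is handed in; nothing more can be done
None
```

The job is handed in, though no verdict came back. The valve stands half open at about 44°, the tug showed the lid was not caught so the bolt was left alone, and the lid is held still by its bar at about 50°; I saw nothing around it disturbed.

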